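# Line up the toppled hand stamp over the parcel's label

## Robot

A 7-joint arm with a two-finger parallel gripper is mounted at the origin on a cart in front of the work surface, level with it; the furniture and walls round the work are solid. World frame = base frame: x ahead of the robot, y to its left, z up, the work surface at z = 0. Lengths are in mm, angles in rad, forces in N, time in s.
With the tool pointing down it reaches from about 400 to 875 mm from the base axis. Payload 4.4 kg.
Tool frame: the origin (TCP) lies midway between the tips of the shut fingers; the grasp point (between the pads) lies 19 mm behind it; z points along the fingers, y is the line along which they close (so a half turn about z gives the same grasp; the last joint's range is limited). The gripper opens to 85 mm and grips with 20 to 120 N. Pads are 22 mm wide; open, the fingers measure 114 mm over their backs; the gripper's body (76 mm by 85 mm) begins 54 mm behind the grasp point. The pads swing forward as they close: fully open they stand 13 mm farther back than shut.
Start: joints at [-1.388, 0.628, 0.038, 1.517, -0.027, 0.996, -0.02], TCP at [160.031, 630.006, 231.313] pointing down, gripper open.
Joint ranges: [-3.06, 3.06], [-0.37, 2.12], [-1.25, 1.32], [0.18, 2.47], [-1.1, 4.24], [0.23, 1.98], [-2.94, 2.94]. Speed limits (rad/s): [2.57, 2.57, 3.14, 3.14, 3.14, 3.14, 3.14].

## Interface

Orientations are given as [roll, pitch, yaw] about the fixed x, y, z axes, in that order (R = Rz(yaw) Ry(pitch) Rx(roll)).
In Python, from cell import ctrl gives the robot as it stands.
- The arm moves only by the shell command python3 -m handwheel 'ROWS'. ROWS is JSON, a list of rows, each a list of 3 entries, a list of its own where there are three numbers: the turn, a rotation vector about the tool's x, y, z in degrees, then the shift along the tool's x, y, z in m, then the closure, from 0 (fully open) to 1 (shut). A call has 1 to 5 rows; each row shifts and turns the commanded pose from where the row before left it, along the tool's axes as they then stand; what a row does not reach is not made up. A row lasts 1/12 s, in which the tool goes at most 41.7 mm and 7.16 degrees, less where a joint would pass 70% of its speed; a pose out of reach is approached as far as the arm can. A call is refused whole if a number of a shift passes 0.0417 or a number of a turn 7.16, either way. A call with a gripper value outside its range is refused whole. The fingers move at their own pace and stop on an object; the grip force is fixed at half the most. Time passes only in rows, so rows that do not move let the fingers close. It gives the time, the measured TCP pose, the force, the opening and the grip force at its end, in the units of the state.
- ctrl.read_state(): the state, without advancing time (a new reading comes with each control period).
- ctrl.get_image(name): name is "scene" or "side" or "wrist"; returns a dict with "pixels" (384x512x3 uint8, red, green, blue), "fx", "fy", "cx", "cy" (pixels), "pose" (4x4, takes a point from camera to world coordinates); the wrist camera has in their place "T_tool_cam" (4x4, takes a point from camera to tool coordinates, whose origin is the TCP and whose axes are the flange's). Camera axes: x right, y up, looking along -z (the intrinsics and any distortion apply to the point x, -y, -z); pixel columns grow to the right and rows downward; lengths in mm; the calibration is good to about 2 mm. A picture is of the moment at which its call begins: read the wrist's pose just before it. There is no depth.
- ctrl.finish_job(): hands the job in; it is judged then, once.
The state is a dict: "clock": time; "qpos": joint angles; "qd": joint speeds; "tau": joint torques, N m; "eef_pos": TCP position; "tool_rot": TCP orientation; "force": force on the tool from outside, world axes, zero at the start; "torque": the same for the moment, N m; "width": finger opening in mm; "gripper_force": force on a finger pad.
Only numpy, scipy, OpenCV 4.12 (cv2) and the standard library are available. Lean on these libraries where they do the work, as an engineer would, in place of code of your own. Each camera call takes 0.05 s, during which the arm holds its last target. There are 200 camera calls.

## Task

The hand stamp has toppled over: stand it upright on the bench and let go of it, then take it by its wooden handle and lift it over the row of things across the middle of the bench (carton, pen cup, pack of cards) to the parcel on the other side. Finish while still holding the stamp upright and still, with its rubber plate hovering about 1 cm above the printed rectangle on the parcel's label, centred over it and with its long sides along the rectangle's long sides (either way round). The stamp must never touch the parcel, and the other things on the bench must stay where they are.

Things in the scene. Friction and masses are not known exactly. Their poses are not given: they have to be found in the camera images.
- stamp: Hand stamp, 88 mm tall, about 0.2 kg, weight low down: metal mount 64 (x) x 50 (y) x 18 mm (z 6 to 24 mm) with a black rubber plate 60 x 46 x 6 mm under it, round neck (22 mm across, z 24 to 34 mm), square wooden handle 26 x 26 mm (z 34 to 88 mm). Origin: centre of the plate's underside; z runs up the handle, x along the plate's long side.
- stamp_mid (a point): Middle of the stamp, on its axis 44 mm above the plate's underside; same axes. The handle's middle is 17 mm further along z. At the start the stamp lies on the mount's -y side, left or right of the row; its handle is level, the axis 25 mm above the bench, the handle's lower side 12 mm clear of it, pointing to the robot's left (+y) within 30 degrees.
- stamp_foot (a point): Centre of the underside of the stamp's rubber plate; same axes as the stamp. With an edge of the plate on the bench and the handle leaning less than about 45 degrees, the stamp rocks upright onto its plate by itself when let go.
- parcel: Flat cardboard parcel, 170 (x) x 120 (y) x 45 mm, heavy enough not to move, on the other side of the row from the stamp. Origin: centre of its underside. It carries a white label with a rectangle of thin black lines.
- label_frame (a point): Centre of the printed rectangle on the label, on the label's surface (46 mm above the bench). The rectangle measures 90 (x) x 62 mm (y) inside its lines; x runs along its long sides, z up.
- carton: Small kraft carton standing on the bench in the middle of the row, 68 (x) x 166 (y) x 118 mm tall, loose; its long side runs roughly away from the robot. Origin: centre of its underside.
- cup: Black pen cup, 76 mm across, 97 mm tall, loose, at the far end of the row. Origin: centre of its underside.
- near_pack: White pack of cards at the near end of the row, 71 (x) x 53 (y) x 64 mm tall, loose. Origin: centre of its underside.
- glue: Glue stick standing at the left, 29 mm across, 96 mm tall, bystander. Origin: centre of its underside.
- cards: White pack of cards at the back, 71 x 53 x 70 mm, bystander. Origin: centre of its underside.
- measure: Black tape measure at the back, 66 x 78 x 37 mm, bystander. Origin: centre of its underside.
Mind the look-alikes: they are no part of the job. Leave any red or turquoise look-alike of the stamp alone.

How it is judged (in metres and radians):
On the way, in this order (a step that is already met when the one before it is completed fails the run):
1. the stamp stands upright on the bench, let go (angle between stamp_foot's own z axis and vertical below 0.12 rad and height (world z) of stamp_foot below 0.006 m and contact force between the fingers and stamp below 0.3 N), for 0.2 s.
2. the stamp, held by the fingers, is above the row, its plate above 70 mm (x of stamp_foot in the frame of carton between -0.05 and 0.05 m and height (world z) of stamp_foot above 0.07 m and contact force between the fingers and stamp above 1 N).
At the end, for the whole second after the job is handed in: The stamp is held still in the fingers, upright within 7 degrees, the underside of its plate 3 to 22 mm above the label, its centre within 10 mm of the rectangle's centre seen from above, long sides parallel within 8 degrees (either way round), not touching the parcel (z of stamp_foot in the frame of label_frame between 0.003 and 0.022 m and horizontal distance between stamp_foot and label_frame below 0.01 m and angle between the x axis of stamp_foot and the x axis of label_frame, either way round below 0.14 rad and angle between stamp_foot's own z axis and vertical below 0.12 rad and contact force between the fingers and stamp above 1 N and contact force between stamp and parcel below 0.1 N and linear speed of stamp below 0.02 m/s); the arm keeps its last pose, push and grip.
It fails at once if the stamp touches the parcel (contact force between stamp and parcel above 0.5 N).
It fails at once if the carton, pen cup or near card pack of the row is moved more than 15 mm (distance of any of carton, cup, near_pack from where it was at the start of the episode above 0.015 m).
It fails at once if the glue stick, back card pack or tape measure is moved more than 15 mm (distance of any of glue, cards, measure from where it was at the start of the episode above 0.015 m).
It also fails if it takes over 58 s, if anything falls off the work surface, if the arm or the gripper's body presses on something with over 40 N, if the wrist force passes 120 N, or if a joint passes its speed limit or range.

## Working session

There is one attempt and no reset: what is moved stays moved. The work goes in short steps, Python scripts to look and compute and a shell command to move; the robot and the scene stay as the last step left them, time stands still between calls to the robot, and variables do not carry over. Pictures are saved under pics/ and viewed, at most 10 in all, crops included, and the job is handed in when it is done.

```bash
mkdir -p pics; cat > h.py <<'E'
import numpy as np,cv2
from cell import ctrl
from scipy.spatial.transform import Rotation as R
def snap(n):
    s=ctrl.read_state(); im=ctrl.get_image(n)
    if n=='wrist':
        T=np.eye(4);T[:3,:3]=R.from_euler('xyz',s['tool_rot']).as_matrix();T[:3,3]=s['eef_pos'];im['pose']=T@np.array(im['T_tool_cam'])
    im['pose']=np.array(im['pose']);return im
def save(im,f): cv2.imwrite('pics/'+f,cv2.cvtColor(np.array(im['pixels']),cv2.COLOR_RGB2BGR))
def ray(im,u,v,z):
    d=im['pose'][:3,:3]@np.array([(u-im['cx'])/im['fx'],-(v-im['cy'])/im['fy'],-1]);o=im['pose'][:3,3]
    return o+d*(z-o[2])/d[2]
def proj(im,p):
    q=np.linalg.inv(im['pose'])@np.append(p,1);return im['cx']-im['fx']*q[0]/q[2],im['cy']+im['fy']*q[1]/q[2]
E
python3 - <<'E'
from h import *
s=ctrl.read_state();print(s)
ims=[snap('scene'),snap('side')]
for n,i in zip(('scene','side'),ims): print(n,{k:v for k,v in i.items() if k!='pixels'});save(i,n+'0.png');np.save(n+'.npy',i)
E
```

```text
{'clock': 0.0, 'qpos': array([-1.38776064,  0.62937489,  0.03841087,  1.51841113, -0.0269816 ,
        0.99627332, -0.02003525]), 'qd': array([ 0.00101502, -0.00011654, -0.00140868, -0.0003157 , -0.00064115,
       -0.00052464,  0.000496  ]), 'tau': array([-3.28224305e-04, -5.63422430e+01,  1.22615933e+00, -1.93436390e+01,
        1.10217198e-02,  1.08467790e-02, -3.36846838e-06]), 'eef_pos': array([159.88126234, 629.36569311, 230.35608917]), 'tool_rot': array([-3.13964334e+00,  2.52704869e-05,  2.89275592e+00]), 'force': array([ 0.69488226,  0.32204707, -0.18444039]), 'torque': array([ 0.00688765, -0.00309123, -0.01210373]), 'gripper_force': 0.0, 'width': 85.53369486028662}
scene {'fx': 434.5119954460154, 'fy': 434.5119954460154, 'cx': 257.55981804259153, 'cy': 192.7862044369137, 'pose': array([[-8.72419212e-01,  2.19323921e-01, -4.36785686e-01,
         2.71779867e+01],
       [-4.88579189e-01, -4.15537710e-01,  7.67214955e-01,
         1.03500761e+03],
       [-1.32323318e-02,  8.82737463e-01,  4.69680185e-01,
         6.51007452e+02],
       [ 0.00000000e+00,  0.00000000e+00,  0.00000000e+00,
         1.00000000e+00]])}
side {'fx': 493.09957553299205, 'fy': 493.09957553299205, 'cx': 255.64199541660895, 'cy': 196.36979713266282, 'pose': array([[ 8.74682741e-01,  2.69577145e-01, -4.02812940e-01,
         3.36660583e+00],
       [-4.84688261e-01,  4.81809833e-01, -7.30025051e-01,
        -8.90120568e+02],
       [-2.71883342e-03,  8.33779016e-01,  5.52091623e-01,
         7.97624951e+02],
       [ 0.00000000e+00,  0.00000000e+00,  0.00000000e+00,
         1.00000000e+00]])}
```

View pics/scene0.png

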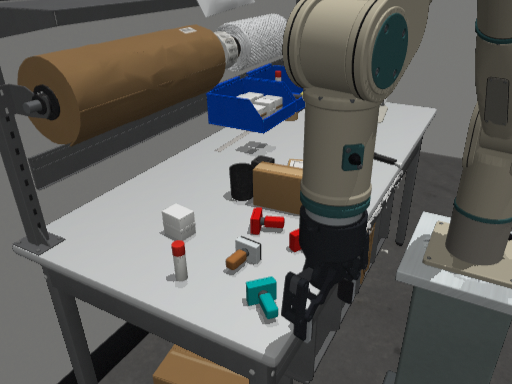

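View pics/side0.png

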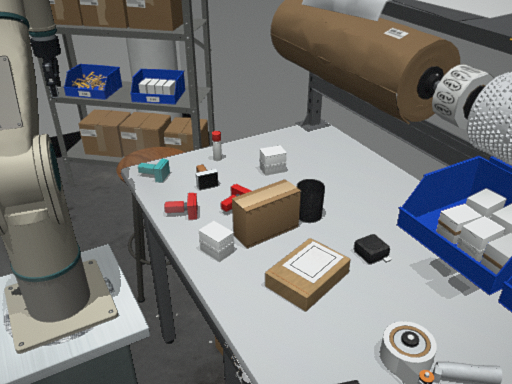

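The scene view shows the stamp (brown handle ~(237,258), mount ~(249,248)) between the teal and red look-alikes. In the side view its plate is at (207,180), the carton top at ~(266,195) and the label at (312,261).

```bash
python3 - <<'E'
from h import *
a=np.load('scene.npy',allow_pickle=True).item();b=np.load('side.npy',allow_pickle=True).item()
p=np.array(a['pixels'])[225:285,215:275];q=np.array(b['pixels'])[160:200,185:245]
p=cv2.resize(p,(480,480),interpolation=cv2.INTER_CUBIC)
c=np.array(b['pixels'])[235:310,260:355];c=cv2.resize(c,None,fx=3,fy=3);c=cv2.copyMakeBorder(c,0,480-c.shape[0],0,0,cv2.BORDER_CONSTANT)
save({'pixels':np.hstack([p,c])},'crop.png')
# handle
hsv=cv2.cvtColor(np.array(a['pixels']),cv2.COLOR_RGB2HSV);m=cv2.inRange(hsv,(5,90,40),(18,255,255));k=np.zeros_like(m);k[240:275,220:262]=m[240:275,220:262]
v,u=np.nonzero(k);print(len(u),u.mean(),v.mean(),ray(a,u.mean(),v.mean(),28))
print(u.min(),u.max(),v.min(),v.max())
# label quad, side
g=np.array(b['pixels']).min(axis=2);L=np.zeros_like(g);L[238:290,275:345]=(g[238:290,275:345]>150)*255
cs,_=cv2.findContours(L,cv2.RETR_CCOMP,cv2.CHAIN_APPROX_NONE)
for c in sorted(cs,key=cv2.contourArea)[-3:]:
    e=cv2.approxPolyDP(c,0.04*cv2.arcLength(c,True),True)[:,0]
    P=np.array([ray(b,x,y,46) for x,y in e]);print(cv2.contourArea(c),e.tolist(),P[:,:2].round().tolist(),P.mean(0))
for n,u,v,z in [('carton',234,204,118),('carton',263,213,118),('carton',300,190,118),('carton',275,183,118),('cup',311,185,97),('pack',216,231,64),('glue',216,134,96)]: print(n,ray(b,u,v,z).round())
for n,u,v in [('red1',235,197),('teal',155,170),('red2',183,207)]: print(n,ray(b,u,v,25).round())
E
```

```text
271 235.76383763837637 259.1439114391144 [488.43251201 334.18358547  28.        ]
226 246 249 269
78.0 [[344, 277], [331, 289], [344, 289]] [[566.0, -274.0], [518.0, -291.0], [543.0, -304.0]] [ 542.26220751 -289.85131975   46.        ]
410.5 [[275, 263], [308, 238], [275, 238]] [[456.0, -160.0], [574.0, -120.0], [504.0, -81.0]] [ 511.39055318 -120.3580396    46.        ]
1543.5 [[344, 238], [311, 238], [335, 252], [312, 241], [282, 265], [314, 282], [343, 257]] [[651.0, -163.0], [581.0, -124.0], [600.0, -195.0], [576.0, -135.0], [467.0, -174.0], [499.0, -255.0], [605.0, -219.0]] [ 568.33582757 -180.70201046   46.        ]
carton [437.   5. 118.]
carton [480. -63. 118.]
carton [612. -21. 118.]
carton [574.  39. 118.]
cup [670.  12.  97.]
pack [380.  -7.  64.]
glue [580. 414.  96.]
red1 [514. 157.  25.]
teal [367. 413.  25.]
red2 [367. 183.  25.]
```

View pics/crop.png

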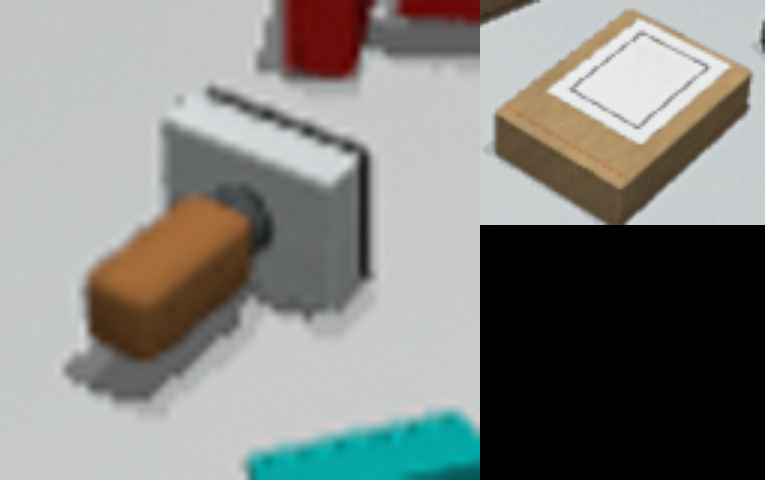

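The crop shows the handle's top face corners clearly (full-image (226,259),(239,249),(246,253),(234,263)) and the label rectangle corners at side (314,246),(336,258),(313,278),(290,265).

```bash
python3 - <<'E'
from h import *
a=np.load('scene.npy',allow_pickle=True).item();b=np.load('side.npy',allow_pickle=True).item()
H=np.array([ray(a,u,v,38) for u,v in [(226.2,258.8),(239.4,249.1),(246.2,252.8),(233.8,262.9)]]);print(H.round(),H.mean(0))
d=H[0]+H[3]-H[1]-H[2];print('handle yaw',np.degrees(np.arctan2(d[1],d[0])))
L=np.array([ray(b,u,v,46) for u,v in [(313.7,245.7),(336.3,257.7),(313.3,277.7),(290.3,265)]]);print(L.round(),L.mean(0))
for i in range(4): e=L[(i+1)%4]-L[i];print(np.linalg.norm(e),np.degrees(np.arctan2(e[1],e[0])))
s=ctrl.read_state();M=R.from_euler('xyz',s['tool_rot']).as_matrix();print(M.round(2))
i=snap('wrist');print(np.round(i['T_tool_cam'],3),i['fx'])
E
```

```text
[[501. 355.  38.]
 [494. 307.  38.]
 [472. 312.  38.]
 [477. 360.  38.]] [486.42013443 333.51721514  38.        ]
handle yaw 82.70773852756069
[[ 569. -152.   46.]
 [ 590. -213.   46.]
 [ 505. -243.   46.]
 [ 483. -183.   46.]] [ 537.02811741 -197.74437145   46.        ]
65.25028849130436 -71.41800729428562
90.05508688723685 -160.7401303493784
64.13158722324778 109.92519858714064
91.57857809655958 19.95964614034457
[[-0.97  0.25 -0.  ]
 [ 0.25  0.97 -0.  ]
 [-0.   -0.   -1.  ]]
[[ 1.00000e-03  9.52000e-01  3.06000e-01  7.84370e+01]
 [ 1.00000e+00 -0.00000e+00 -2.00000e-03 -1.19400e+00]
 [-2.00000e-03  3.06000e-01 -9.52000e-01 -1.42409e+02]
 [ 0.00000e+00  0.00000e+00  0.00000e+00  1.00000e+00]] 281.5920669406946
```

```bash
r='[0,0,0],[-0.0324,-0.0171,0],0'
python3 -m handwheel '[[[0,0,0],[-0.0324,-0.0171,0],0],[[0,0,0],[-0.0324,-0.0171,0],0],[[0,0,0],[-0.0324,-0.0171,0],0],[[0,0,0],[-0.0324,-0.0171,0],0]]'
python3 -m handwheel '[[[0,0,0],[-0.0324,-0.0171,0],0],[[0,0,0],[-0.0324,-0.0171,0],0],[[0,0,0],[-0.0324,-0.0171,0],0],[[0,0,0],[-0.0324,-0.0171,0],0]]'
python3 -m handwheel '[[[0,0,0],[-0.0324,-0.0171,0],0],[[0,0,0],[-0.0324,-0.0171,0],0],[[0,0,0],[-0.0324,-0.0171,0],0],[[0,0,0],[-0.0324,-0.0171,0],0]]'
python3 -m handwheel '[[[0,0,6.9],[0,0,0],0],[[0,0,6.9],[0,0,0],0],[[0,0,6.9],[0,0,0],0],[[0,0,6.9],[0,0,0],0]]'
python3 -m handwheel '[[[0,0,6.9],[0,0,0],0],[[0,0,6.9],[0,0,0],0],[[0,0,6.9],[0,0,0],0],[[0,0,6.9],[0,0,0],0]]'
python3 -m handwheel '[[[0,0,6.9],[0,0,0],0],[[0,0,6.9],[0,0,0],0],[[0,0,6.9],[0,0,0],0],[[0,0,6.9],[0,0,0],0],[[0,0,0],[0,0,0],0]]'
python3 - <<'E'
from h import *
i=snap('wrist');save(i,'w1.png');np.save('w1.npy',i);s=ctrl.read_state();print(s['qpos'],s['eef_pos'],s['tool_rot'],proj(i,[486,334,38]))
E
```

```text
clock: 0.48
eef_pos: [269.6, 530.4, 231.0]
tool_rot: [-3.141, 0.0, 2.894]
force: [1.1, -0.2, 0.4]
width: 85.5
gripper_force: 0.0
clock: 0.82
eef_pos: [378.5, 432.1, 231.2]
tool_rot: [-3.141, -0.0, 2.893]
force: [-0.6, 0.6, -0.3]
width: 85.2
gripper_force: 0.0
clock: 1.15
eef_pos: [487.3, 333.9, 231.1]
tool_rot: [-3.141, -0.0, 2.893]
force: [0.1, 0.2, -0.3]
width: 85.4
gripper_force: 0.0
clock: 1.48
eef_pos: [486.4, 334.9, 231.0]
tool_rot: [-3.141, -0.0, 2.404]
force: [-0.1, 0.6, -0.8]
width: 85.5
gripper_force: 0.0
clock: 1.82
eef_pos: [486.1, 335.3, 231.0]
tool_rot: [-3.141, 0.0, 1.924]
force: [-0.5, -0.5, 0.1]
width: 85.2
gripper_force: 0.0
clock: 2.23
eef_pos: [486.0, 335.4, 230.9]
tool_rot: [-3.141, 0.001, 1.445]
force: [0.3, 0.2, -0.6]
width: 85.4
gripper_force: 0.0
[-0.93400741  0.57880247  0.44996502  1.69789277 -0.29962493  0.93456762
 -0.48857655] [486.01014749 335.41274008 230.93398122] [-3.14130487e+00  8.94463143e-04  1.45026335e+00] (np.float64(258.20748938020745), np.float64(166.76763512309725))
```

View pics/w1.png

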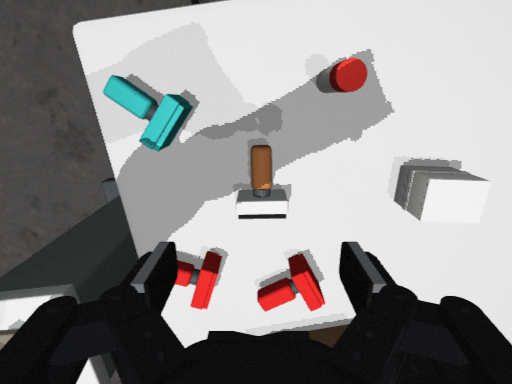

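The wrist view shows the stamp's handle centred ~(262,167), aligned with the image vertical, mount at (262,204); the look-alikes are clear of the fingers' path.

```bash
python3 - <<'E'
from h import *
i=np.load('w1.npy',allow_pickle=True).item()
hsv=cv2.cvtColor(np.array(i['pixels']),cv2.COLOR_RGB2HSV);m=cv2.inRange(hsv,(5,90,30),(18,255,255));m[:135]=0;m[195:]=0;m[:,:235]=0;m[:,290:]=0
v,u=np.nonzero(m);print(len(u),u.mean(),v.mean(),cv2.minAreaRect(np.c_[u,v].astype(np.float32)))
p=ray(i,u.mean(),v.mean(),38);s=ctrl.read_state();print(p,R.from_euler('xyz',s['tool_rot']).as_matrix().T@(p-s['eef_pos']))
for y in(150,160,170,180): print(y,np.nonzero(m[y])[0].mean())
E
```

```text
881 260.9250851305335 166.8422247446084 ((261.0, 167.0), (44.0, 20.0), 90.0)
[489.27609069 333.49453564  38.        ] [ -1.33901298   3.52841775 192.93424869]
150 260.5
160 261.0
170 261.0
180 261.5
```

```bash
python3 -m handwheel '[[[0,0,0],[0,0.0035,0.036],0],[[0,0,0],[0,0,0.037],0],[[0,0,0],[0,0,0.037],0],[[0,0,0],[0,0,0.037],0]]'
python3 -m handwheel '[[[0,0,0],[0,0,0.037],0],[[0,0,0],[0,0,0.022],0],[[0,0,0],[0,0,0.015],0],[[0,0,0],[0,0,0],0]]'
python3 -m handwheel '[[[0,0,0],[0,0,0],1],[[0,0,0],[0,0,0],1],[[0,0,0],[0,0,0],1],[[0,0,0],[0,0,0],1],[[0,0,0],[0,0,0],1]]'
python3 -m handwheel '[[[0,0,0],[0,0,0],1],[[0,0,0],[0,0,0],1],[[0,0,0],[0,0,0],1],[[0,0,0],[0,0,0],1],[[0,0,0],[0,0,0],1]]'
```

```text
clock: 2.62
eef_pos: [489.8, 335.2, 83.0]
tool_rot: [3.141, -0.001, 1.452]
force: [0.4, 0.3, 0.9]
width: 85.1
gripper_force: 0.0
clock: 2.95
eef_pos: [487.4, 333.7, 6.8]
tool_rot: [-3.136, 0.004, 1.451]
force: [-0.5, 0.4, -0.4]
width: 85.4
gripper_force: 0.0
clock: 3.37
eef_pos: [490.3, 335.5, 11.5]
tool_rot: [3.14, -0.001, 1.448]
force: [-0.4, 0.5, 2.6]
width: 25.6
gripper_force: 11.9
clock: 3.78
eef_pos: [490.3, 335.6, 11.5]
tool_rot: [3.14, -0.001, 1.448]
force: [-0.9, 1.0, 6.8]
width: 25.0
gripper_force: 62.8
```

```bash
python3 -m handwheel '[[[0,0,0],[0,0,-0.015],1],[[0,0,0],[0,0,-0.03],1],[[0,0,0],[0,0,-0.035],1],[[0,0,0],[0,0,-0.03],1],[[0,0,0],[0,0,0],1]]'
python3 -m handwheel '[[[0,5,0],[0,0,0],1],[[0,5,0],[0,0,0],1],[[0,5,0],[0,0,0],1],[[0,5,0],[0,0,0],1],[[0,5,0],[0,0,0],1]]'
python3 -m handwheel '[[[0,5,0],[0,0,0],1],[[0,5,0],[0,0,0],1],[[0,5,0],[0,0,0],1],[[0,5,0],[0,0,0],1],[[0,0,0],[0,0,0],1]]'
python3 - <<'E'
from h import *
s=ctrl.read_state();print(s['qpos'],s['eef_pos']);print(R.from_euler('xyz',s['tool_rot']).as_matrix().round(3))
E
```

```text
clock: 4.2
eef_pos: [493.2, 336.7, 126.0]
tool_rot: [3.134, -0.007, 1.448]
force: [1.3, 0.2, -2.0]
width: 25.1
gripper_force: 61.8
clock: 4.62
eef_pos: [489.3, 334.5, 120.2]
tool_rot: [3.14, -0.432, 1.449]
force: [0.1, 0.5, -4.4]
width: 25.0
gripper_force: 61.6
clock: 5.03
eef_pos: [507.4, 322.3, 127.7]
tool_rot: [-3.099, -0.732, 1.425]
force: [0.9, -1.8, -3.3]
width: 25.2
gripper_force: 61.8
[ 0.2051912   0.83433051 -0.68009368  2.07227927 -1.09897223  0.23229713
  0.70321114] [507.41615736 322.2597     127.68651082]
[[ 0.108  0.993  0.055]
 [ 0.736 -0.117  0.667]
 [ 0.669 -0.031 -0.743]]
```

The tilt in this direction runs into joints 5/6; I'll level the tool, yaw the handle to the other side of radial, and tilt there.

```bash
python3 -m handwheel '[[[0,-7,0],[0,0,0],1],[[0,-7,0],[0,0,0],1],[[0,-7,0],[0,0,0],1],[[0,-7,0],[0,0,0],1],[[0,-7,0],[0,0,0],1]]'
python3 -m handwheel '[[[0,-7,0],[0,0,0],1],[[0,0,7],[0,0,0],1],[[0,0,7],[0,0,0],1],[[0,0,7],[0,0,0],1],[[0,0,7],[0,0,0],1]]'
python3 -m handwheel '[[[0,0,7],[0,0,0],1],[[0,0,7],[0,0,0],1],[[0,0,7],[0,0,0],1],[[0,0,7],[0,0,0],1],[[0,0,7],[0,0,0],1]]'
python3 -m handwheel '[[[0,0,7],[0,0,0],1],[[0,0,7],[0,0,0],1],[[0,0,7],[0,0,0],1],[[0,0,7],[0,0,0],1],[[0,0,7],[0,0,0],1]]'
python3 -m handwheel '[[[0,0,7],[0,0,0],1],[[0,0,0],[0,0,0],1]]'
cat > st.py <<'E'
from h import *
s=ctrl.read_state();print(s['qpos'].round(3),s['eef_pos'].round(1));print(R.from_euler('xyz',s['tool_rot']).as_matrix().round(3))
E
python3 st.py
```

```text
clock: 5.45
eef_pos: [500.6, 331.2, 122.9]
tool_rot: [-3.102, -0.27, 1.463]
force: [0.3, 0.2, -3.8]
width: 25.2
gripper_force: 61.6
clock: 5.87
eef_pos: [499.2, 333.7, 122.0]
tool_rot: [-3.034, -0.116, 0.975]
force: [0.2, -0.3, -2.1]
width: 25.0
gripper_force: 61.7
clock: 6.28
eef_pos: [499.6, 333.1, 122.0]
tool_rot: [-2.987, -0.034, 0.366]
force: [1.0, -0.3, -3.6]
width: 25.3
gripper_force: 61.7
clock: 6.7
eef_pos: [499.6, 333.1, 122.0]
tool_rot: [-2.995, 0.061, -0.237]
force: [-0.0, -0.7, -3.1]
width: 24.9
gripper_force: 61.7
clock: 6.87
eef_pos: [499.5, 333.2, 121.8]
tool_rot: [-3.004, 0.078, -0.355]
force: [-0.7, 0.4, -2.7]
width: 24.9
gripper_force: 61.7
[-0.99   0.801  0.737  1.835 -0.936  0.858 -1.661] [499.5 333.2 121.8]
[[ 0.935 -0.355 -0.024]
 [-0.347 -0.925  0.155]
 [-0.078 -0.136 -0.988]]
```

```bash
python3 -m handwheel '[[[-4,0,0],[0,0,0],1],[[-4,0,0],[0,0,0],1],[[0,0,0],[0,0,0],1]]'
python3 st.py
python3 -m handwheel '[[[0,5,0],[0,0,0],1],[[0,5,0],[0,0,0],1],[[0,5,0],[0,0,0],1],[[0,5,0],[0,0,0],1],[[0,0,0],[0,0,0],1]]'
python3 st.py
```

```text
clock: 7.12
eef_pos: [500.1, 336.6, 121.6]
tool_rot: [3.141, 0.077, -0.344]
force: [0.9, 2.8, -2.9]
width: 25.3
gripper_force: 61.7
[-1.057  0.869  0.809  1.72  -0.801  0.98  -1.816] [500.1 336.6 121.6]
[[ 0.939 -0.337 -0.073]
 [-0.336 -0.941  0.025]
 [-0.077  0.001 -0.997]]
clock: 7.53
eef_pos: [494.4, 334.8, 119.9]
tool_rot: [3.137, -0.267, -0.344]
force: [-1.5, 0.6, -3.8]
width: 25.2
gripper_force: 61.6
[-1.329  0.868  0.929  1.928 -0.828  0.601 -1.885] [494.4 334.8 119.9]
[[ 0.908 -0.339  0.247]
 [-0.326 -0.941 -0.093]
 [ 0.264  0.004 -0.964]]
```

```bash
python3 -m handwheel '[[[0,5,0],[0,0,0],1],[[0,5,0],[0,0,0],1],[[0,5,0],[0,0,0],1],[[0,5,0],[0,0,0],1],[[0,0,0],[0,0,0],1]]'
python3 st.py
python3 -m handwheel '[[[0,5,0],[0,0,0],1],[[0,5,0],[0,0,0],1],[[0,5,0],[0,0,0],1],[[0,5,0],[0,0,0],1],[[0,0,0],[0,0,0],1]]'
python3 st.py
```

```text
clock: 7.95
eef_pos: [495.9, 333.7, 118.3]
tool_rot: [3.132, -0.616, -0.342]
force: [-1.0, 0.9, -2.5]
width: 24.6
gripper_force: 61.7
[-1.575  1.006  1.031  2.066 -0.899  0.285 -1.993] [495.9 333.7 118.3]
[[ 0.769 -0.341  0.541]
 [-0.274 -0.94  -0.203]
 [ 0.578  0.008 -0.816]]
clock: 8.37
eef_pos: [497.6, 339.9, 119.2]
tool_rot: [3.098, -0.967, -0.324]
force: [-2.1, -0.4, -4.5]
width: 25.4
gripper_force: 61.7
[-1.81   1.368  1.232  2.096 -1.099  0.239 -2.062] [497.6 339.9 119.2]
[[ 0.538 -0.352  0.766]
 [-0.181 -0.936 -0.303]
 [ 0.823  0.025 -0.567]]
```

```bash
python3 - <<'E'
from h import *
a=snap('scene');b=snap('side')
p=cv2.resize(np.array(a['pixels'])[170:300,180:310],(400,400));q=np.array(b['pixels'])[80:230,110:260]
save({'pixels':np.hstack([p,cv2.resize(q,(400,400))])},'t1.png')
E
```

```text
(no output)
```

View pics/t1.png

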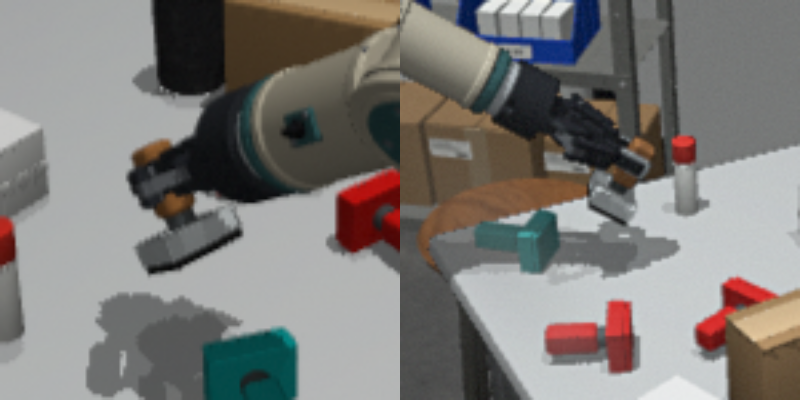

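The stamp is held with its handle up and leaning, clear of the look-alikes; now lower it until the plate edge meets the bench.

```bash
python3 -m handwheel '[[[0,0,0],[-0.0165,-0.0005,0.0113],1],[[0,0,0],[-0.0165,-0.0005,0.0113],1],[[0,0,0],[-0.0082,-0.0003,0.0057],1],[[0,0,0],[0,0,0],1],[[0,0,0],[0,0,0],1]]'
python3 st.py
python3 -m handwheel '[[[0,0,0],[-0.0033,-0.0001,0.0023],1],[[0,0,0],[0,0,0],1]]'
python3 -m handwheel '[[[0,0,0],[-0.0033,-0.0001,0.0023],1],[[0,0,0],[0,0,0],1]]'
python3 st.py
```

```text
clock: 8.88
eef_pos: [499.3, 347.5, 80.0]
tool_rot: [3.117, -0.966, -0.356]
force: [0.7, -0.6, -1.6]
width: 25.2
gripper_force: 61.8
[-1.799  1.429  1.184  2.06  -1.099  0.233 -2.15 ] [499.3 347.5  80. ]
[[ 0.533 -0.367  0.762]
 [-0.198 -0.93  -0.31 ]
 [ 0.822  0.014 -0.569]]
clock: 9.05
eef_pos: [498.5, 348.3, 75.3]
tool_rot: [3.114, -0.967, -0.354]
force: [0.1, 0.4, -2.6]
width: 24.6
gripper_force: 61.8
clock: 9.22
eef_pos: [498.0, 349.0, 70.3]
tool_rot: [3.11, -0.967, -0.35]
force: [1.0, -0.1, -1.8]
width: 25.2
gripper_force: 61.8
[-1.802  1.447  1.175  2.053 -1.099  0.234 -2.166] [498.  349.   70.3]
[[ 0.533 -0.367  0.762]
 [-0.194 -0.93  -0.312]
 [ 0.823  0.018 -0.567]]
```

```bash
python3 -m handwheel '[[[0,0,0],[-0.0033,-0.0001,0.0023],1],[[0,0,0],[0,0,0],1]]' | egrep 'eef|force'
python3 -m handwheel '[[[0,0,0],[-0.0033,-0.0001,0.0023],1],[[0,0,0],[0,0,0],1]]'| egrep 'eef|force'
python3 -m handwheel '[[[0,0,0],[-0.0017,0,0.0011],1],[[0,0,0],[0,0,0],1]]'| egrep 'eef|force'
python3 -m handwheel '[[[0,0,0],[-0.0017,0,0.0011],1],[[0,0,0],[0,0,0],1]]'| egrep 'eef|force'
python3 st.py
```

```text
eef_pos: [497.9, 349.5, 66.0]
force: [-0.8, 0.9, -3.3]
gripper_force: 61.8
eef_pos: [497.9, 349.8, 62.0]
force: [-1.0, 0.6, -1.8]
gripper_force: 61.8
eef_pos: [497.9, 350.0, 60.5]
force: [0.0, -1.0, -3.6]
gripper_force: 61.8
eef_pos: [498.3, 350.0, 59.6]
force: [-0.3, -0.8, 0.3]
gripper_force: 62.1
[-1.801  1.467  1.164  2.044 -1.099  0.233 -2.187] [498.3 350.   59.6]
[[ 0.531 -0.369  0.763]
 [-0.194 -0.929 -0.315]
 [ 0.825  0.019 -0.565]]
```

```bash
python3 -m handwheel '[[[0,0,0],[-0.0008,0,0.0006],1],[[0,0,0],[0,0,0],1],[[0,0,0],[0,0,0],0],[[0,0,0],[0,0,-0.01],0],[[0,0,0],[0,0,-0.02],0]]'
python3 -m handwheel '[[[0,0,0],[0,0,-0.03],0],[[0,0,0],[0,0,-0.03],0],[[0,0,0],[0,0,-0.03],0],[[0,0,0],[0,0,-0.03],0],[[0,0,0],[0,0,0],0]]'
python3 st.py
python3 - <<'E'
from h import *
a=snap('scene');b=snap('side');c=snap('wrist')
np.save('a2.npy',a);np.save('b2.npy',b)
p=cv2.resize(np.array(a['pixels'])[170:300,180:310],(390,390));q=np.array(b['pixels'])[80:230,110:260]
save({'pixels':np.hstack([p,cv2.resize(q,(390,390))])},'t2.png')
E
```

```text
clock: 10.3
eef_pos: [475.5, 358.4, 74.2]
tool_rot: [3.105, -0.967, -0.351]
force: [0.2, -0.4, -0.1]
width: 60.7
gripper_force: 0.0
clock: 10.72
eef_pos: [381.3, 402.2, 145.2]
tool_rot: [3.114, -0.967, -0.348]
force: [-0.1, 0.7, -0.0]
width: 85.4
gripper_force: 0.0
[-2.073  1.372  1.316  2.042 -0.647  0.492 -2.612] [381.3 402.2 145.2]
[[ 0.534 -0.362  0.764]
 [-0.193 -0.932 -0.306]
 [ 0.823  0.016 -0.567]]
```

View pics/t2.png

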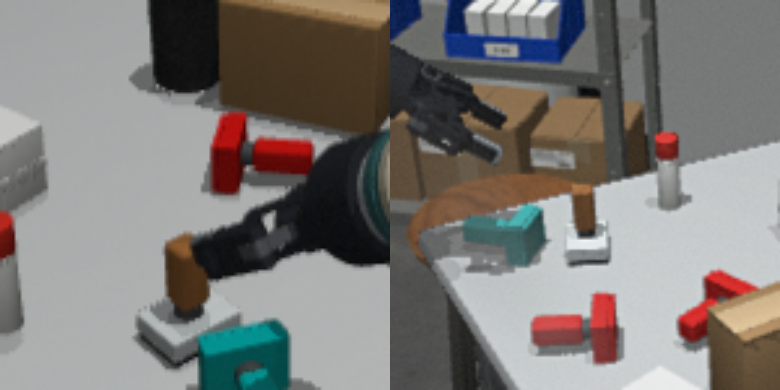

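The stamp stands upright on its plate, free (scene handle top ≈ (243,250), side handle ≈ (184,160)). Now raise, level, and yaw the tool for the top grasp.

```bash
python3 -m handwheel '[[[0,0,0],[0.0247,0.0005,-0.017],0],[[0,0,0],[0.0247,0.0005,-0.017],0],[[0,0,0],[0.0247,0.0005,-0.017],0],[[0,0,0],[0.0247,0.0005,-0.017],0],[[0,-6.9,0],[0,0,0],0]]' | grep eef
python3 -m handwheel '[[[0,-6.9,0],[0,0,0],0],[[0,-6.9,0],[0,0,0],0],[[0,-6.9,0],[0,0,0],0],[[0,-6.9,0],[0,0,0],0],[[0,-6.9,0],[0,0,0],0]]' | grep eef
python3 -m handwheel '[[[0,-6.9,0],[0,0,0],0],[[0,-6.9,0],[0,0,0],0],[[0,0,-7],[0,0,0],0],[[0,0,-7],[0,0,0],0],[[0,0,-7],[0,0,0],0]]' | grep eef
python3 -m handwheel '[[[0,0,-7],[0,0,0],0],[[0,0,-7],[0,0,0],0],[[0,0,-7],[0,0,0],0],[[0,0,-7],[0,0,0],0],[[0,0,-7],[0,0,0],0]]' | grep eef
python3 -m handwheel '[[[0,0,-7],[0,0,0],0],[[0,0,-7],[0,0,0],0],[[0,0,-7],[0,0,0],0],[[0,0,-7],[0,0,0],0],[[0,0,-7],[0,0,0],0]]' | grep eef
python3 -m handwheel '[[[0,0,0],[0,0,0],0]]' | grep eef
python3 st.py
python3 - <<'E'
from h import *
a=np.load('a2.npy',allow_pickle=True).item();b=np.load('b2.npy',allow_pickle=True).item()
print(ray(a,242.7,250,88),ray(b,184.2,160,61))
E
```

```text
eef_pos: [383.1, 399.0, 262.8]
eef_pos: [384.1, 397.4, 263.5]
eef_pos: [385.5, 395.5, 261.7]
eef_pos: [384.2, 396.4, 261.5]
eef_pos: [384.2, 396.4, 261.4]
eef_pos: [384.2, 396.4, 261.6]
[-1.068  0.478  0.315  1.745 -0.161  0.963 -1.052] [384.2 396.4 261.6]
[[ 0.353  0.936 -0.005]
 [ 0.936 -0.353 -0.021]
 [-0.021  0.003 -1.   ]]
[448.13201853 365.90173225  88.        ] [448.12011836 365.81605069  61.        ]
```

```bash
python3 -m handwheel '[[[0,-1,0],[-0.0028,0.035,0],0],[[0,0,0],[-0.0028,0.0355,0],0],[[0,0,0],[0,0,0],0],[[0,0,0],[0,0,0],0]]' | grep eef
python3 - <<'E'
from h import *
i=snap('wrist');save(i,'w2.png');np.save('w2.npy',i)
print(proj(i,[448,366,88]),proj(i,[448,366,24]))
E
python3 st.py
```

```text
eef_pos: [450.1, 364.9, 262.4]
(np.float64(255.024599872749), np.float64(163.47143325984754)) (np.float64(255.3170358384379), np.float64(151.40934081806142))
[-0.952  0.526  0.323  1.659 -0.162  1.017 -0.946] [448.3 366.4 262.3]
[[ 0.358  0.934 -0.011]
 [ 0.933 -0.358 -0.037]
 [-0.039  0.003 -0.999]]
```

View pics/w2.png

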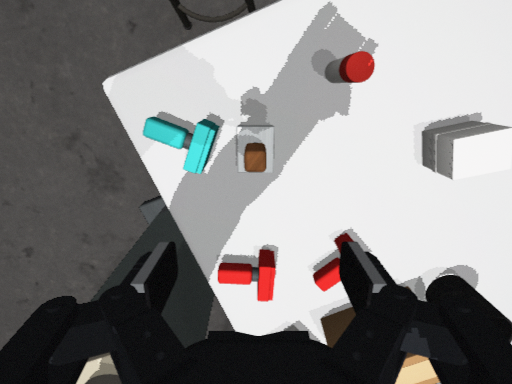

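The wrist view shows the stamp standing: mount rectangle (237,126)–(275,174) with long side along image vertical (tool x), brown handle top near (255,157).

```bash
python3 - <<'E'
from h import *
i=np.load('w2.npy',allow_pickle=True).item();px=np.array(i['pixels'])
hsv=cv2.cvtColor(px,cv2.COLOR_RGB2HSV);m=cv2.inRange(hsv,(3,80,20),(20,255,255));k=np.zeros_like(m);k[125:185,235:280]=m[125:185,235:280]
v,u=np.nonzero(k);print(u.min(),u.max(),v.min(),v.max(),cv2.minAreaRect(np.c_[u,v].astype(np.float32)))
for r in range(v.min(),v.max()+1):
    c=np.nonzero(k[r])[0];print(r,c.min(),c.max(),px[r,256].tolist())
print(px[150,230:282].mean(1).round().tolist())
for r in (130,140,160,168):
  g=px[r,228:285].astype(int).mean(1);print(r,228+np.argsort(-abs(np.diff(g)))[:4])
for y in (245,267): print(ray(i,y,146,88),ray(i,y,171,88))
for u,v in ((237,126),(275,126),(275,174),(237,174)): print(proj(i,ray(i,u,v,24)),ray(i,u,v,24).round(1))
E
```

```text
244 265 143 171 ((254.5, 157.0), (28.0, 21.0), 90.0)
143 250 261 [56, 38, 23]
144 247 263 [63, 40, 24]
145 247 263 [64, 38, 21]
146 246 263 [67, 44, 27]
147 246 264 [68, 41, 25]
148 246 264 [64, 39, 19]
149 245 264 [67, 43, 26]
150 245 264 [71, 44, 26]
151 245 264 [97, 60, 36]
152 245 265 [119, 74, 45]
153 245 265 [127, 79, 47]
154 245 265 [132, 83, 48]
155 244 265 [135, 84, 47]
156 245 265 [138, 86, 50]
157 245 265 [141, 88, 51]
158 245 265 [140, 89, 51]
159 245 265 [134, 86, 50]
160 245 265 [128, 81, 49]
161 245 265 [123, 79, 43]
162 245 265 [124, 81, 48]
163 245 265 [122, 79, 45]
164 245 265 [122, 78, 45]
165 245 265 [121, 77, 44]
166 245 265 [117, 75, 44]
167 245 265 [114, 72, 41]
168 245 265 [117, 73, 43]
169 245 264 [114, 71, 42]
170 246 264 [108, 70, 43]
171 248 262 [106, 76, 57]
[166.0, 166.0, 166.0, 165.0, 165.0, 149.0, 123.0, 126.0, 149.0, 157.0, 159.0, 157.0, 155.0, 155.0, 120.0, 52.0, 44.0, 47.0, 48.0, 50.0, 50.0, 53.0, 52.0, 49.0, 48.0, 49.0, 47.0, 49.0, 50.0, 49.0, 47.0, 49.0, 46.0, 41.0, 39.0, 82.0, 161.0, 195.0, 195.0, 194.0, 190.0, 191.0, 185.0, 158.0, 155.0, 165.0, 167.0, 167.0, 167.0, 166.0, 165.0, 165.0]
130 [240 239 236 235]
140 [229 237 260 272]
160 [265 243 266 242]
168 [244 265 282 243]
[444.8774175  388.88126771  88.        ] [433.90738181 361.84350013  88.        ]
[467.89836433 379.94285953  88.        ] [457.65329473 352.61409505  88.        ]
(np.float64(237.00000000000003), np.float64(126.00000000000006)) [437.9 406.4  24. ]
(np.float64(275.0), np.float64(126.00000000000004)) [484.6 388.3  24. ]
(np.float64(275.00000000000006), np.float64(174.00000000000003)) [462.  326.1  24. ]
(np.float64(237.00000000000006), np.float64(174.00000000000003)) [412.4 345.4  24. ]
```

```bash
python3 -m handwheel '[[[0,2.2,0],[0,0,0],0],[[0,0,0],[0.001,0.0007,0],0],[[0,0,0],[0,0,0],0]]' | grep eef
python3 -m handwheel '[[[0,0,0],[0,0,0.036],0],[[0,0,0],[0,0,0.037],0],[[0,0,0],[0,0,0.037],0],[[0,0,0],[0,0,0.037],0],[[0,0,0],[0,0,0.037],0]]' | grep eef
python3 -m handwheel '[[[0,0,0],[0,0,0.024],0],[[0,0,0],[0,0,0.012],0],[[0,0,0],[0,0,0],0],[[0,0,0],[0,0,0],0]]'; python3 st.py
```

```text
eef_pos: [447.9, 368.6, 263.2]
eef_pos: [448.9, 369.4, 77.8]
clock: 14.42
eef_pos: [449.9, 368.9, 43.6]
tool_rot: [3.137, -0.001, 1.21]
force: [-0.1, -0.8, 0.6]
width: 85.5
gripper_force: 0.0
[-0.861  0.803  0.198  1.857 -0.288  0.506 -0.83 ] [449.9 368.9  43.6]
[[ 0.353  0.936  0.005]
 [ 0.936 -0.353 -0.   ]
 [ 0.001  0.005 -1.   ]]
```

```bash
python3 -m handwheel '[[[0,0,0],[0,0,0],1],[[0,0,0],[0,0,0],1],[[0,0,0],[0,0,0],1],[[0,0,0],[0,0,0],1],[[0,0,0],[0,0,0],1]]'
python3 -m handwheel '[[[0,0,0],[0,0,0],1],[[0,0,0],[0,0,0],1],[[0,0,0],[0,0,0],1],[[0,0,0],[0,0,0],1],[[0,0,0],[0,0,0],1]]'
python3 st.py
python3 -m handwheel '[[[0,0,0],[0,0,-0.015],1],[[0,0,0],[0,0,-0.03],1],[[0,0,0],[0,0,-0.035],1],[[0,0,0],[0,0,-0.035],1],[[0,0,0],[0,0,-0.035],1]]'
python3 -m handwheel '[[[0,0,0],[0,0,-0.015],1],[[0,0,0],[0,0,0],1],[[0,0,0],[0,0,0],1]]'
python3 st.py
```

```text
clock: 14.83
eef_pos: [450.0, 368.7, 44.3]
tool_rot: [3.137, -0.002, 1.21]
force: [-3.9, 0.8, -0.8]
width: 25.4
gripper_force: 23.0
clock: 15.25
eef_pos: [450.1, 368.7, 44.2]
tool_rot: [3.137, -0.002, 1.21]
force: [-0.7, 0.4, 6.8]
width: 25.3
gripper_force: 62.5
[-0.861  0.801  0.198  1.858 -0.289  0.506 -0.83 ] [450.1 368.7  44.2]
[[ 0.353  0.936  0.005]
 [ 0.936 -0.353  0.   ]
 [ 0.002  0.005 -1.   ]]
clock: 15.67
eef_pos: [448.5, 367.7, 194.3]
tool_rot: [3.138, 0.0, 1.21]
force: [0.6, 1.0, -2.1]
width: 25.3
gripper_force: 61.5
clock: 15.92
eef_pos: [448.8, 368.4, 208.5]
tool_rot: [3.137, -0.002, 1.21]
force: [-1.0, 0.3, -2.4]
width: 25.3
gripper_force: 61.8
[-0.929  0.569  0.298  1.752 -0.208  0.848 -0.898] [448.8 368.4 208.5]
[[ 0.353  0.936  0.005]
 [ 0.936 -0.353  0.   ]
 [ 0.002  0.005 -1.   ]]
```

```bash
python3 -m handwheel '[[[0,0,0],[-0.0166,0.0094,0],1],[[0,0,0],[-0.0249,0.0141,0],1],[[0,0,0],[-0.0249,0.0141,0],1],[[0,0,0],[-0.0249,0.0141,0],1],[[0,0,0],[-0.0249,0.0141,0],1]]' | grep eef
python3 -m handwheel '[[[0,0,0],[-0.0249,0.0141,0],1],[[0,0,0],[-0.0249,0.0141,0],1],[[0,0,0],[-0.0249,0.0141,0],1],[[0,0,0],[-0.0249,0.0141,0],1],[[0,0,0],[-0.0249,0.0141,0],1]]' | grep eef
python3 -m handwheel '[[[0,0,0],[-0.0249,0.0141,0],1],[[0,0,0],[-0.0249,0.0141,0],1],[[0,0,0],[-0.0249,0.0141,0],1],[[0,0,0],[-0.0249,0.0141,0],1],[[0,0,0],[-0.0249,0.0141,0],1]]' | grep eef
python3 -m handwheel '[[[0,0,0],[-0.0249,0.0141,0],1],[[0,0,0],[-0.0249,0.0141,0],1],[[0,0,0],[-0.0249,0.0141,0],1],[[0,0,0],[-0.0249,0.0141,0],1],[[0,0,0],[-0.0249,0.0141,0],1]]' | grep eef
python3 -m handwheel '[[[0,0,5],[0,0,0],1],[[0,0,5],[0,0,0],1],[[0,0,5],[0,0,0],1],[[0,0,5],[0,0,0],1],[[0,0,5],[0,0,0],1]]' | grep eef
python3 -m handwheel '[[[0,0,5],[0,0,0],1],[[0,0,5],[0,0,0],1],[[0,0,5],[0,0,0],1],[[0,0,5],[0,0,0],1],[[0,0,5],[0,0,0],1]]' | grep eef
python3 -m handwheel '[[[0,0,0],[0,0,0],1],[[0,0,0],[0,0,0],1]]'
python3 st.py
python3 - <<'E'
from h import *
i=snap('wrist');np.save('w3.npy',i);b=snap('side');np.save('b3.npy',b)
save({'pixels':np.vstack([np.array(i['pixels'])[:240],np.array(b['pixels'])[100:340]])},'w3.png')
E
```

```text
eef_pos: [468.0, 234.5, 206.1]
eef_pos: [489.9, 93.4, 206.5]
eef_pos: [512.0, -47.5, 206.6]
eef_pos: [534.0, -188.4, 206.4]
eef_pos: [533.9, -187.2, 206.3]
eef_pos: [534.1, -187.0, 206.4]
clock: 18.58
eef_pos: [534.5, -187.1, 207.1]
tool_rot: [3.141, -0.001, 0.34]
force: [0.3, -0.1, -1.2]
width: 25.4
gripper_force: 61.7
[-0.054  0.59   0.535  1.794 -0.383  0.862 -0.571] [ 534.5 -187.1  207.1]
[[ 0.943  0.333  0.001]
 [ 0.333 -0.943  0.   ]
 [ 0.001  0.    -1.   ]]
```

View pics/w3.png

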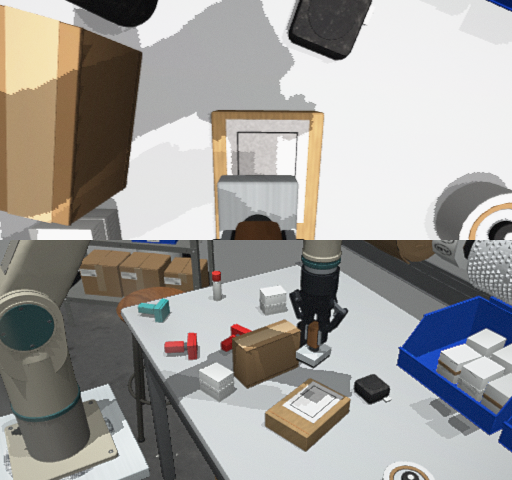

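The wrist view shows the label rectangle's far short line at row ~132 between columns 237 and 298, and the mount (219–298) near-aligned; the side view shows the row undisturbed.

```bash
python3 - <<'E'
from h import *
i=np.load('w3.npy',allow_pickle=True).item();g=np.array(i['pixels']).astype(int).mean(2)
for c in range(241,296,9): print(c,124+g[124:142,c].argmin(),end=' ')
for r in range(138,174,6): print(r,230+g[r,230:245].argmin(),290+g[r,290:306].argmin(),end='; ')
A=ray(i,237,132.5,46);B=ray(i,298,132,46);print(A,B,np.linalg.norm(B-A))
for a,b in(((237,138),(237,170)),((298,138),(298,170))):
  e=ray(i,*a,46)-ray(i,*b,46);print('yaw',np.degrees(np.arctan2(e[1],e[0])))
d=np.array([np.cos(np.radians(19.5)),np.sin(np.radians(19.5)),0]);print('centre',(A+B)/2-45.3*d)
# mount top edges z=24 of stamp: foot z=207-44=163
for r in (180,200): 
  q=g[r];print(r,'L',210+np.argsort(-abs(np.diff(q[210:230])))[:3],'R',288+np.argsort(-abs(np.diff(q[288:310])))[:3])
print(ray(i,219,178,187),ray(i,298,177,187))
E
```

```text
241 132 250 132 259 132 268 132 277 132 286 132 295 132 138 237 297; 144 237 296; 150 237 296; 156 238 296; 162 238 295; 168 238 295; [ 568.72938893 -151.9925705    46.        ] [ 590.88713277 -212.93194688   46.        ] 64.84268043073669
yaw 18.1965282924214
yaw 21.99978506357119
centre [ 537.1066013  -197.58370942   46.        ]
180 L [213 218 212] R [296 305 295]
200 L [214 213 218] R [297 304 303]
[ 558.1498112  -154.91862801  187.        ] [ 574.54190083 -199.26508239  187.        ]
```

```bash
python3 -m handwheel '[[[0,0,0],[-0.0016,0.0102,0],1],[[0,0,0],[0,0,0.02],1],[[0,0,0],[0,0,0.025],1],[[0,0,0],[0,0,0.025],1],[[0,0,0],[0,0,0.015],1]]' | grep eef
python3 -m handwheel '[[[0,0,0],[0,0,0.008],1],[[0,0,0],[0,0,0],1],[[0,0,0],[0,0,0],1],[[0,0,0],[0,0,0],1]]'
python3 -m handwheel '[[[0,0,0],[0,0,0.008],1],[[0,0,0],[0,0,0.004],1],[[0,0,0],[0,0,0],1],[[0,0,0],[0,0,0],1],[[0,0,0],[0,0,0],1]]'
python3 st.py
python3 - <<'E'
from h import *
i=snap('side');save({'pixels':cv2.resize(np.array(i['pixels'])[200:320,250:370],(600,600),interpolation=cv2.INTER_CUBIC)},'f.png');np.save('f.npy',i)
E
```

```text
eef_pos: [537.0, -198.3, 121.9]
clock: 19.43
eef_pos: [538.8, -198.7, 117.2]
tool_rot: [3.138, -0.006, 0.337]
force: [-0.1, 0.4, -1.6]
width: 25.6
gripper_force: 61.6
clock: 19.85
eef_pos: [538.1, -197.9, 104.2]
tool_rot: [3.139, -0.004, 0.337]
force: [-0.2, 0.2, -1.7]
width: 25.4
gripper_force: 61.6
[ 0.031  0.731  0.436  1.86  -0.486  0.652 -0.473] [ 538.1 -197.9  104.2]
[[ 0.944  0.331  0.005]
 [ 0.331 -0.944 -0.001]
 [ 0.004  0.002 -1.   ]]
```

View pics/f.png

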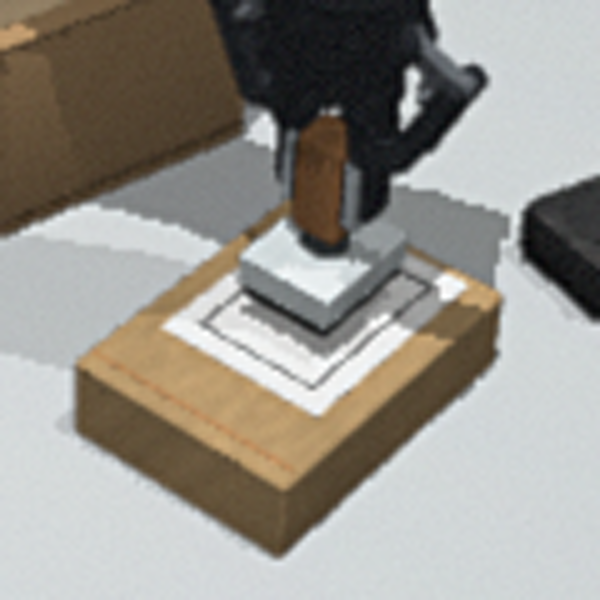

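The plate hovers just above the label with edges parallel to the rectangle; a quick check of the mount's top corners (242,262), (325,303), (405,240) in the crop.

```bash
python3 -m handwheel '[[[0,0,0],[0,0,0.002],1],[[0,0,0],[0,0,0],1],[[0,0,0],[0,0,0],1],[[0,0,0],[0,0,0],1],[[0,0,0],[0,0,0],1]]'
python3 - <<'E'
from h import *
i=np.load('f.npy',allow_pickle=True).item()
P=[ray(i,250+u/5,200+v/5,84) for u,v in((242,262),(325,303),(405,240))];print(np.round(P,1),(P[0]+P[2])/2)
e=P[2]-P[1];print(np.degrees(np.arctan2(e[1],e[0])),np.linalg.norm(e),np.linalg.norm(P[1]-P[0]))
E
```

```text
clock: 20.32
eef_pos: [538.1, -197.9, 102.1]
tool_rot: [3.14, -0.004, 0.337]
force: [-0.0, 0.6, -1.9]
width: 25.5
gripper_force: 61.6
[[ 497.5 -191.7   84. ]
 [ 514.  -232.7   84. ]
 [ 570.3 -214.8   84. ]] [ 533.87188766 -203.24690109   84.        ]
17.728744804800275 59.07803497779214 44.211705825205186
```

```bash
python3 -m handwheel '[[[0,0,0],[0,-0.0015,0],1],[[0,0,0],[0,0,0],1],[[0,0,0],[0,0,0],1],[[0,0,0],[0,0,0],1],[[0,0,0],[0,0,0],1]]'
python3 -c "
from cell import ctrl
print(ctrl.finish_job())"
```

```text
clock: 20.73
eef_pos: [537.6, -196.4, 102.1]
tool_rot: [3.14, -0.004, 0.337]
force: [-0.6, -1.3, -1.5]
width: 25.2
gripper_force: 61.6
the job is handed in; nothing more can be done
None
```

I stood the stamp upright, re-gripped it by its handle and carried it over the row. It was handed in at 20.7 s, held still about 12 mm above the label; my position readings put it 2–6 mm off centre (limit 10 mm), and the hand-in returned no pass or fail.

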